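Stand a make-up case's lift-off mirror lid on its prop leg

TASK

Set up the counter mirror, which is the lid of the make-up case. With the lid still closed, push the folding prop leg on its back out until it hits its stop; then raise the lid by its handle to upright and lift it straight up off its hinge posts. Stand it on its lower rail and its leg in the middle of the low grey plinth, square to the plinth, with the mirror looking out over the front of the counter, away from the robot, and let go, without dropping it or disturbing the other cosmetics.

Things in the scene. Friction and masses are not known exactly. Their poses are not given: they have to be found in the camera images.
- case: Low black make-up case with colour pans, fixed; box 132 x 144 mm, rim 48 mm high. Origin: centre of underside. x axis: level, from the hinge side to the side over which the lid's handle sticks out. On the hinge side two posts, 172 mm apart along y, hold the lid's pins in slots 10 mm wide, 14 mm deep, open at the top; post tops 62 mm high.
- hinge (a point): Middle of the hinge line between the posts, 52 mm above the counter, 71 mm from the case's origin along its -x. The hinge line runs along the case's y. Axes as the case.
- lid: The closed lid, loose, about 0.4 kg: plate 144 mm wide, 8 mm thick, mirror inside, folding leg on its back. Origin: middle of the 12 mm round rail at its lower edge, on the hinge line. x: in the plate from rail to handle; y: along the rail; z: out of the back (up when closed). Plate ends 145 mm from the rail. 8 mm pins reach 92 mm either side. It falls if let go half open; it lifts off upwards.
- handle (a point): Middle of the lid's round handle bar, 9 mm thick, 120 mm long along the lid's y, in the plane of the plate, 195 mm from the rail, 50 mm clear of the plate's edge, carried by two 8 mm rods 112 mm apart. Pinch it from above, lid closed or upright; it can turn between the fingers as the lid swings. Axes as the lid.
- leg (a joint): Angle of the prop leg from the lid's back, rad: 0 flat, 0.75 at its stop; starts a little ajar. A flap 92 mm wide, 5 mm thick, hinged on a line parallel to the lid's y, 125 mm from the rail and 12 mm out of the plate's middle plane; folded, it reaches towards the rail. Stiff hinge (0.045 N m): it stays where left; about 0.5 N at the foot moves it.
- leg_foot (a point): Middle of the leg's free end, a rubber bar 8 mm thick, 96 mm long along the lid's y, 118 mm from the leg's hinge. Lid closed, it lies near the hinge line and rises on an arc towards the handle. Push it from underneath with a fingertip sloping in from the hinge side (tool tilted about 40 degrees, fingers pointing down and towards the handle).
- plinth: Plain grey plinth fixed on the counter, 240 x 270 mm, 12 mm high. Origin: centre of its underside. x axis: towards its front side, which looks away from the robot; y axis: along its 270 mm length.
- stand_mid (a point): Point of the lid between rail and spread foot: 45 mm from the rail along the lid's x, 42 mm along its z. Standing with the leg at its stop, the mirror leans back about 0.41 rad, its foot about 100 mm behind the rail, this point about 57 mm behind the rail's middle and 24 mm above it.
- lipstick_a: Bystander: lipstick tube standing upright, 21 mm square, 74 mm tall, loose on the counter. Origin: centre of its underside.
- lipstick_b: Bystander: lipstick tube standing upright, 21 mm square, 74 mm tall, loose on the counter. Origin: centre of its underside.
- compact: Bystander: round flat powder compact, 72 mm across, 15 mm thick, lying flat, loose on the counter. Origin: centre of its underside.
- jar: Bystander: cream jar, 56 mm across, 45 mm tall, loose on the counter. Origin: centre of its underside.
- polish: Bystander: nail polish bottle, 28 mm square, 72 mm tall with its cap, loose on the counter. Origin: centre of its underside.
- perfume: Bystander: perfume bottle, 30 x 55 mm, 100 mm tall, loose on the counter. Origin: centre of its underside.
- brush_cup: Bystander: clear cup of make-up brushes, 72 mm across, 150 mm tall, loose on the counter. Origin: centre of its underside.
Things that resemble listed ones, but are neither listed nor needed, are in the scene too. What is shaped like the case but green or red is not meant.

How it is judged:
On the way, in this order (a step that is already met when the one before it is completed fails the run):
1. the leg is out at its stop while the lid is still closed on the case (value of joint leg above 0.69 rad and angle between lid's own z axis and vertical below 0.2 rad and distance between lid and hinge below 0.012 m), for 0.2 s.
2. the lid is raised to upright (within 17 degrees) with its pins still in the posts' slots (angle between lid's own z axis and vertical between 1.2708 and 1.8708 rad and distance between lid and hinge below 0.015 m), for 0.1 s.
3. the lid is lifted upright (within 26 degrees), its pins clear above the posts (angle between lid's own z axis and vertical between 1.1208 and 2.0208 rad and z of lid in the frame of hinge above 0.022 m and horizontal distance between lid and hinge below 0.04 m), for 0.05 s.
At the end, for the whole second after the job is handed in: The mirror stands released and still on the plinth on rail and leg, leg at its stop (over 0.68 rad), leaning back 0.3 to 0.53 rad, stand_mid within 45 mm front to back and 40 mm sideways of the centre, rail within 15 degrees of the plinth's length, rail in front, leg behind (value of joint leg above 0.68 rad and angle between lid's own z axis and vertical between 1.8708 and 2.1008 rad and z of lid in the frame of plinth between 0.013 and 0.024 m and z of leg_foot in the frame of plinth between 0.011 and 0.024 m and x of stand_mid in the frame of plinth between -0.045 and 0.045 m and y of stand_mid in the frame of plinth between -0.04 and 0.04 m and angle between the y axis of lid and the y axis of plinth, either way round below 0.26 rad and x of lid in the frame of plinth above 0.005 m and x of leg_foot in the frame of plinth below -0.002 m and linear speed of lid below 0.02 m/s and angular speed of lid below 0.1 rad/s and contact force between lid and the fingers below 0.05 N); the robot touches nothing.
It fails at once if a bystander (lipsticks, compact, jar, polish, perfume, brush cup) is moved by more than 30 mm or tipped over (distance of any of lipstick_a, lipstick_b, compact, jar, polish, perfume, brush_cup from where it was at the start of the episode above 0.03 m or angle between any of lipstick_a, lipstick_b, compact, jar, polish, perfume, brush_cup's own z axis and vertical above 0.6 rad).
It fails at once if the lid is dropped or flung (faster than 1.2 m/s) (linear speed of lid above 1.2 m/s).
It also fails if it takes over 72 s, if anything falls off the work surface, if the arm or the gripper's body presses on something with over 40 N, if the wrist force passes 120 N, or if a joint passes its speed limit or range.

ROBOT

A 7-joint arm with a two-finger parallel gripper is mounted at the origin on the work surface. World frame = base frame: x ahead of the robot, y to its left, z up, the work surface at z = 0. Lengths are in m, angles in rad, forces in N, time in s.
With the tool pointing down it reaches from about 0.35 to 0.9 m from the base axis. Payload 8.1 kg.
Tool frame: the origin (TCP) lies at the centre of the arm's flange, where the gripper is bolted on; the fingertips stand 178 mm ahead of it and the grasp point (between the pads) lies 159 mm ahead of it; z points along the fingers, y is the direction in which the jaws open and shut (so a half turn about z gives the same grasp; the last joint's range is limited). The gripper opens to 92 mm and grips with 3 to 60 N. Pads are 19 mm wide; open, the fingers measure 130 mm over their backs; the gripper's body (75 mm by 190 mm) begins 47 mm behind the grasp point.
Start: joints at [-1.351, 0.434, 0.025, 1.573, -0.012, 1.134, -0.075], TCP at [0.198, 0.593, 0.405] pointing down, gripper open.
Joint ranges: [-2.62, 2.62], [-0.44, 2.09], [-1.27, 1.32], [0.08, 2.57], [-1.32, 4.46], [0.12, 2], [-2.74, 2.74]. Speed limits (rad/s): [2.22, 2.22, 3.01, 3.01, 3.14, 3.14, 3.14].

INTERFACE

Orientations are given as a rotation vector (axis times angle).
In Python, from cell import arm, get_image, camera_model gives the robot as it stands. The module is installed in compiled form; this text tells all that it offers.
- The arm moves only by the shell command python3 -m pendant 'ROWS' [FORCE]. ROWS is JSON, a list that holds one entry, the list of rows, each a list of 7 numbers: the shift along the tool's x, y, z in mm, then the turn, a rotation vector about the tool's x, y, z in rad, then the closure, from -1 (fully open) to 1 (shut). In form: [[[x, y, z, rx, ry, rz, hand], ...]]. A call has 1 to 20 rows; each row is the pose to reach, as a shift and turn from the pose commanded when the call began, along the tool's axes at that moment; what a row does not reach only later rows make up. A row lasts 1/8 s, in which the tool goes at most 62.5 mm and 10.7 degrees, less where a joint would pass 70% of its speed; a pose out of reach is approached as far as the arm can. A call with a gripper value outside its range is refused whole. The fingers move at their own pace and stop on an object; FORCE is the grip in N (left out, the last holds). Time passes only in rows, so rows that repeat a pose let the fingers close. It gives the time, the measured TCP pose, the force and the opening at its end, in the units of the state.
- arm.observe(): the state, without advancing time (a new reading comes with each control period).
- get_image(name): name is "side" or "top"; returns the picture (384x512x3 uint8, red, green, blue); there is no depth.
- camera_model(name): a dict with "fx", "fy", "cx", "cy" (pixels), "position" and "orientation" of the camera in the world. Camera axes: x right, y down, z forward; pixel columns grow to the right and rows downward; lengths in m; the calibration is good to about 2 mm. A picture is of the moment at which its call begins. camera_model takes no time and is no camera call.
- arm.sign_off(): hands the job in, once; it reports no verdict.
The state is a dict: "clock": time; "joints": joint angles; "dq": joint speeds; "joint_efforts": joint torques, N m; "position": TCP position; "ee_rot": TCP orientation; "force": force on the tool from outside, world axes, zero at the start; "ft_torque": the same for the moment, N m; "width": opening from 0.0 (shut) to 1.0 (fully open).
Only numpy, scipy, OpenCV 4.12 (cv2) and the standard library are available. Lean on these libraries where they do the work, as an engineer would, in place of code of your own. Each camera call takes 0.05 s, during which the arm holds its last target.

## Working session

There is one attempt and no reset: what is moved stays moved. The work goes in short steps, Python scripts to look and compute and a shell command to move; the robot and the scene stay as the last step left them, time stands still between calls to the robot, and variables do not carry over. Pictures are saved under pics/ and viewed, and the job is handed in when it is done.

```bash
mkdir -p pics; python3 - <<'E'
from cell import arm,get_image,camera_model
import cv2
for n in("side","top"):
    im=get_image(n); cv2.imwrite(f"pics/{n}0.png",im[:,:,::-1]); print(n,camera_model(n))
print(arm.observe())
E
```

```text
side {'fx': 374.36410337654036, 'fy': 374.36410337654036, 'cx': 255.87270213314082, 'cy': 193.68341915339724, 'position': array([ 0.33340156, -0.50358007,  0.79880379]), 'orientation': array([-2.40544962,  0.34156656, -0.15456875])}
top {'fx': 442.61733163494796, 'fy': 442.61733163494796, 'cx': 258.168427742613, 'cy': 186.42846315090864, 'position': array([0.46427668, 0.07706695, 1.16753029]), 'orientation': array([-2.18616197,  2.19872545, -0.05183486])}
{'clock': 0.1, 'joints': array([-1.35059   ,  0.43512326,  0.02495421,  1.57401994, -0.01159038,
        1.13402451, -0.07510627]), 'dq': array([-0.00204624, -0.00025659,  0.00203941, -0.00296082,  0.00121328,
       -0.00052669, -0.00027436]), 'joint_efforts': array([ 2.36968124e-03, -6.69124818e+01,  9.87553485e-01, -3.15144897e+01,
       -6.05875324e-02,  3.73442844e-02,  7.68085329e-05]), 'position': array([0.19821971, 0.59249967, 0.40403638]), 'ee_rot': array([-5.04931942e-01, -3.10064671e+00,  2.24104912e-03]), 'force': array([ 0.20639348,  0.41452511, -0.41138585]), 'ft_torque': array([ 0.01020552, -0.00823727, -0.01836314]), 'width': 0.9981001713057993}
```

View pics/side0.png

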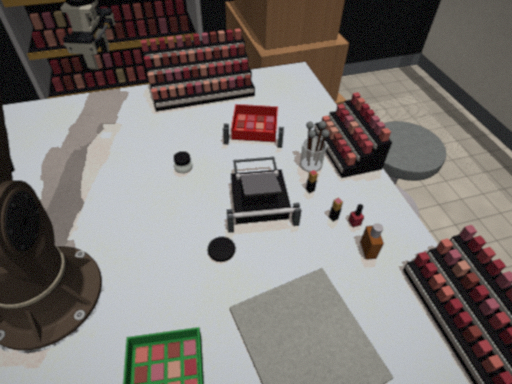

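View pics/top0.png

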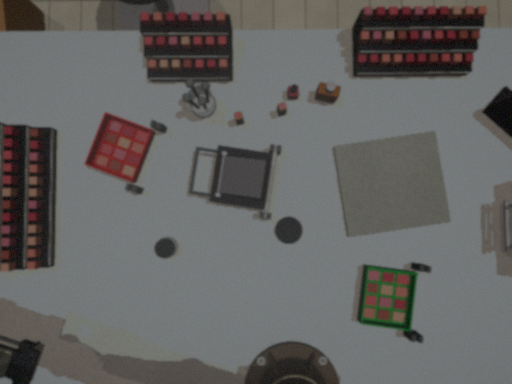

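```bash
cat > h.py <<'E'
import numpy as np,cv2
from scipy.spatial.transform import Rotation as R
from cell import arm,get_image,camera_model
def ray(n,u,v):
    c=camera_model(n); d=R.from_rotvec(c['orientation']).apply([(u-c['cx'])/c['fx'],(v-c['cy'])/c['fy'],1]); return np.array(c['position']),d
def pl(n,u,v,z):
    p,d=ray(n,u,v); return p+d*(z-p[2])/d[2]
def proj(n,P):
    c=camera_model(n); q=R.from_rotvec(c['orientation']).inv().apply(np.atleast_2d(P)-c['position'])
    return np.c_[c['fx']*q[:,0]/q[:,2]+c['cx'],c['fy']*q[:,1]/q[:,2]+c['cy']]
def crop(n,u0,u1,v0,v1,f,name,im=None):
    im=get_image(n) if im is None else im
    cv2.imwrite(name,cv2.resize(im[v0:v1,u0:u1,::-1],None,fx=f,fy=f,interpolation=cv2.INTER_CUBIC)); return im
E
python3 - <<'E'
from h import *
a=cv2.imread('pics/top0.png')[:,:,::-1];b=cv2.imread('pics/side0.png')[:,:,::-1]
crop('top',180,300,130,230,6,'pics/t1.png',a)
crop('side',215,315,145,245,6,'pics/s1.png',b)
print(pl('top',275,150,.062),pl('top',264,216,.062), pl('top',390,183,.012), proj('top',[[.4,0,0],[.5,0,0]]))
for p in [(332,147),(433,132),(450,221),(346,235)]: print(pl('top',*p,.012))
E
```

```text
[0.61355352 0.03970084 0.062     ] [0.44830238 0.06836459 0.062     ] [ 0.53175239 -0.26157003  0.012     ] [[289.96524802 233.94995076]
 [289.61066141 195.87501947]]
[ 0.62728058 -0.11160069  0.012     ]
[ 0.66522549 -0.37714043  0.012     ]
[ 0.43195179 -0.41510582  0.012     ]
[ 0.39717322 -0.14463313  0.012     ]
```

View pics/t1.png

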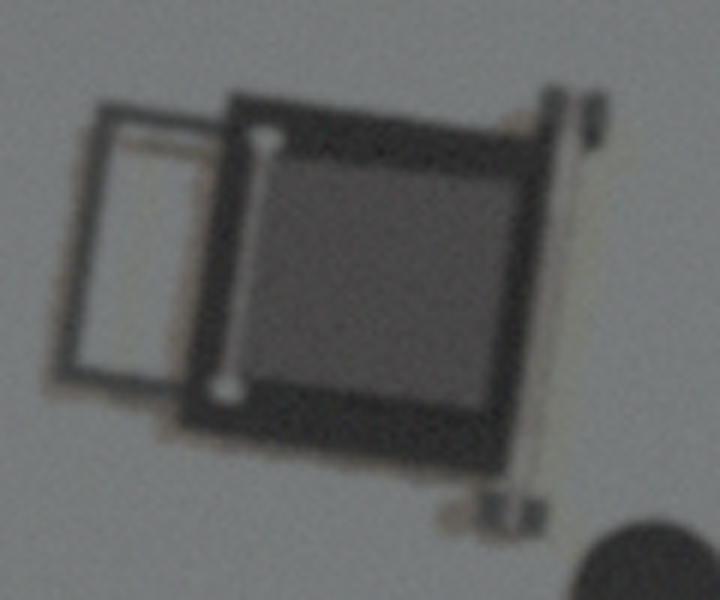

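View pics/s1.png

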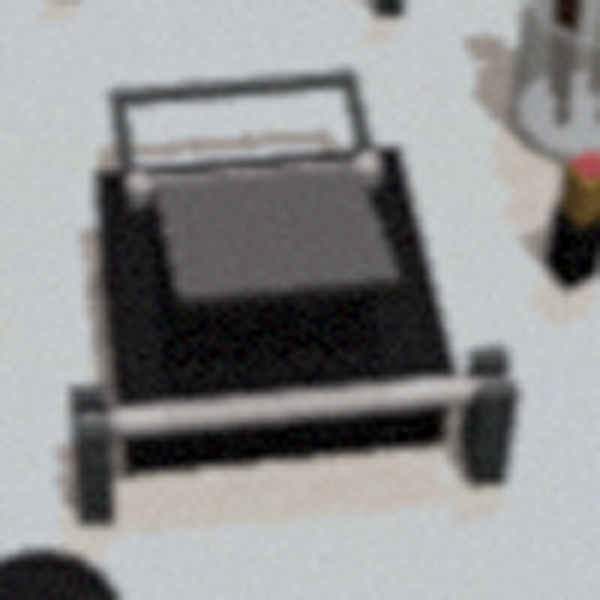

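```bash
python3 - <<'E'
from h import *
A=pl('top',180+575/6,130+112/6,.058);B=pl('top',180+512/6,130+520/6,.058)
h1=pl('top',180+103/6,130+105/6,.054);h2=pl('top',180+65/6,130+378/6,.054)
print(A,B,h1,h2); H=(A+B)/2;G=(h1+h2)/2
print('len',np.linalg.norm(A-B),np.linalg.norm(h1-h2),np.linalg.norm(H-G),H,G)
x=(G-H)[:2];print('yaw x',np.degrees(np.arctan2(x[1],x[0])),'from y', np.degrees(np.arctan2((A-B)[0],-(A-B)[1]))-0, np.degrees(np.arctan2((h1-h2)[1],(h1-h2)[0])))
# side estimates
a=pl('side',215+92/6,145+410/6,.058);b=pl('side',215+490/6,145+378/6,.058)
g1=pl('side',215+122/6,145+95/6,.052);g2=pl('side',215+350/6,145+78/6,.052)
print('side',a,b,(a+b)/2,g1,g2,(g1+g2)/2)
# foot triangulation
p,d=ray('top',264.2,179.2);q,e=ray('side',263.3,192.7)
s=np.linalg.lstsq(np.c_[d,-e],q-p,rcond=None)[0];f1=p+d*s[0];f2=q+e*s[1];print('foot',f1,f2)
E
```

```text
[0.61746075 0.03743965 0.058     ] [0.44656237 0.06500904 0.058     ] [0.62224261 0.23647363 0.054     ] [0.50702404 0.25225421 0.054     ]
len 0.17310784400301285 0.11629422181152904 0.19591598936883448 [0.53201156 0.05122434 0.058     ] [0.56463333 0.24436392 0.054     ]
yaw x 80.41307836211516 from y 80.83597249425677 -7.7988266681830085
side [0.45129091 0.06689713 0.058     ] [0.61803965 0.03791739 0.058     ] [0.53466528 0.05240726 0.058     ] [0.51223706 0.25288982 0.052     ] [0.62103765 0.23508434 0.052     ] [0.56663735 0.24398708 0.052     ]
foot [0.53696494 0.06770536 0.10935133] [0.53639731 0.06785832 0.10931099]
```

```bash
cat >> h.py <<'E'
H=np.array([.533,.0515,.052]);YAW=np.radians(80.6)
Lx=np.array([np.cos(YAW),np.sin(YAW),0]);Ly=np.array([-np.sin(YAW),np.cos(YAW),0]);Z=np.array([0,0,1.])
def lidp(x,z): return np.array([H[0],H[1],0])+Lx*x+Z*z   # z above counter
def tgt(tip,zt,yt,L=.178):
    """tool z dir, tool y dir, point at L along tool -> row from current measured pose"""
    zt=np.array(zt)/np.linalg.norm(zt); yt=np.array(yt)-zt*np.dot(yt,zt); yt/=np.linalg.norm(yt)
    Rt=np.c_[np.cross(yt,zt),yt,zt]; p=tip-zt*L
    s=arm.observe(); R0=R.from_rotvec(s['ee_rot']).as_matrix()
    row=np.r_[R0.T@(p-s['position'])*1000,R.from_matrix(R0.T@Rt).as_rotvec()]
    print('TCP',p.round(3),'row',row[:3].round(0),row[3:].round(3),'ang',np.degrees(np.linalg.norm(row[3:])).round(1)); return row
E
python3 - <<'E'
from h import *
s=arm.observe();print(R.from_rotvec(s['ee_rot']).as_matrix().round(3))
im=cv2.imread('pics/top0.png');hsv=cv2.cvtColor(im,cv2.COLOR_BGR2HSV)
print(im[183,390],im[183,320],im[120,390])
b=im.astype(int);m=((np.abs(b-np.median(b[160:210,360:420].reshape(-1,3),0)).max(2)<14)).astype(np.uint8)
m[:, :315]=0;m[:100]=0;m[255:]=0;m[:,465:]=0
m=cv2.morphologyEx(cv2.morphologyEx(m,cv2.MORPH_OPEN,np.ones((5,5))),cv2.MORPH_CLOSE,np.ones((5,5)))
c=max(cv2.findContours(m,0,2)[0],key=cv2.contourArea)
P=np.array([pl('top',*q,.012)[:2] for q in c[:,0,:]],np.float32)
print(len(c),cv2.minAreaRect(P))
t=np.radians(40)
for sg in(1,-1):
    tgt(lidp(-.03,.13),Lx*np.sin(t)-Z*np.cos(t),sg*Ly)
    tgt(lidp(.195,.052),-Z,sg*Lx,.159)
E
```

```text
[[-0.948  0.317 -0.   ]
 [ 0.317  0.948 -0.001]
 [-0.    -0.001 -1.   ]]
[90 99 97] [123 122 118] [122 121 116]
115 ((0.5302687287330627, -0.26324528455734253), (0.2409699410200119, 0.27378326654434204), 8.24974250793457)
TCP [ 0.509 -0.091  0.266] row [-512. -549.  139.] [-0.602 -0.514 -1.651] ang 104.9
TCP [0.565 0.244 0.211] row [-458. -214.  193.] [-0.001  0.    -0.159] ang 9.1
TCP [ 0.509 -0.091  0.266] row [-512. -549.  139.] [-0.493  0.577  1.35 ] ang 88.7
TCP [0.565 0.244 0.211] row [-458. -214.  193.] [0.000e+00 2.000e-03 2.983e+00] ang 170.9
```

```bash
python3 - <<'E'
from h import *
t=np.radians(40)
tgt(lidp(-.06,.20),Lx*np.sin(t)-Z*np.cos(t),-Ly)
E
```

```text
TCP [ 0.505 -0.121  0.336] row [-517. -579.   69.] [-0.493  0.577  1.35 ] ang 88.7
```

```bash
python3 -m pendant '[[[-517,-579,69,-0.493,0.577,1.35,1],[-517,-579,69,-0.493,0.577,1.35,1],[-517,-579,69,-0.493,0.577,1.35,1],[-517,-579,69,-0.493,0.577,1.35,1],[-517,-579,69,-0.493,0.577,1.35,1],[-517,-579,69,-0.493,0.577,1.35,1],[-517,-579,69,-0.493,0.577,1.35,1],[-517,-579,69,-0.493,0.577,1.35,1],[-517,-579,69,-0.493,0.577,1.35,1],[-517,-579,69,-0.493,0.577,1.35,1],[-517,-579,69,-0.493,0.577,1.35,1],[-517,-579,69,-0.493,0.577,1.35,1],[-517,-579,69,-0.493,0.577,1.35,1],[-517,-579,69,-0.493,0.577,1.35,1],[-517,-579,69,-0.493,0.577,1.35,1],[-517,-579,69,-0.493,0.577,1.35,1]]]' 20
python3 - <<'E'
from h import *
a=get_image('side');b=get_image('top');cv2.imwrite('pics/s2.png',a[:,:,::-1]);cv2.imwrite('pics/t2.png',b[:,:,::-1])
t=np.radians(40);print(arm.observe()['joints'].round(2),arm.observe()['width'])
tgt(lidp(-.06,.20),Lx*np.sin(t)-Z*np.cos(t),-Ly)
E
```

```text
clock: 2.1
position: [0.5045, -0.1191, 0.3359]
ee_rot: [-1.978, -1.68, -0.723]
force: [-0.2, -0.4, 0.5]
width: 0.005
[-0.02  0.46  0.53  1.94 -0.94  1.28  0.85] 0.0017763359811873377
TCP [ 0.505 -0.121  0.336] row [-1.  0. -1.] [-0.    -0.002  0.001] ang 0.1
```

View pics/s2.png

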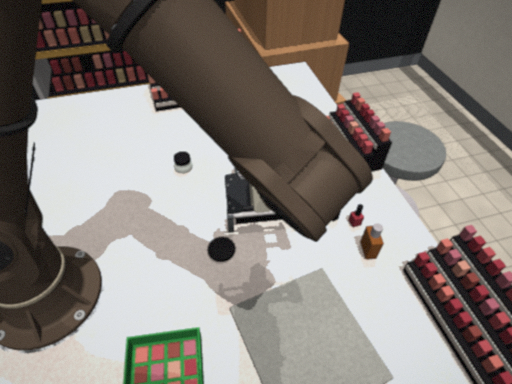

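View pics/t2.png

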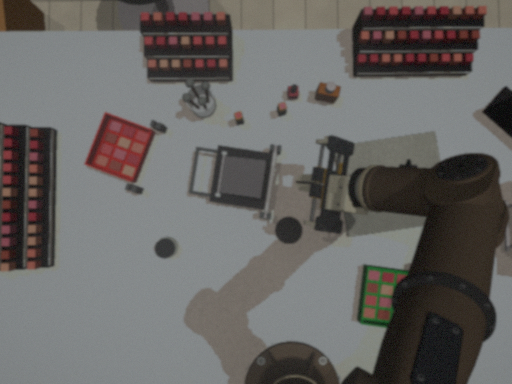

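```bash
python3 -m pendant '[[[-19,0,20,0,0,0,1],[-19,0,60,0,0,0,1],[-19,0,90,0,0,0,1],[-19,0,115,0,0,0,1],[-19,0,132,0,0,0,1],[-19,0,132,0,0,0,1]]]'
python3 - <<'E'
from h import *
crop('side',190,340,120,240,5,'pics/s3.png');crop('top',180,330,120,230,5,'pics/t3.png')
s=arm.observe();r=R.from_rotvec(s['ee_rot']).as_matrix();tip=s['position']+r[:,2]*.178;print(s['force'],(tip[:2]-H[:2])@Lx[:2],tip[2],(tip[:2]-H[:2])@Ly[:2])
E
```

```text
clock: 2.95
position: [0.5163, -0.0499, 0.2221]
ee_rot: [-1.978, -1.679, -0.722]
force: [-0.2, -0.3, 0.2]
width: 0.006
[-0.16093307 -0.45546246 -0.5514638 ] 0.010421130025839094 0.08678539640763389 -0.000838857477157687
```

View pics/t3.png

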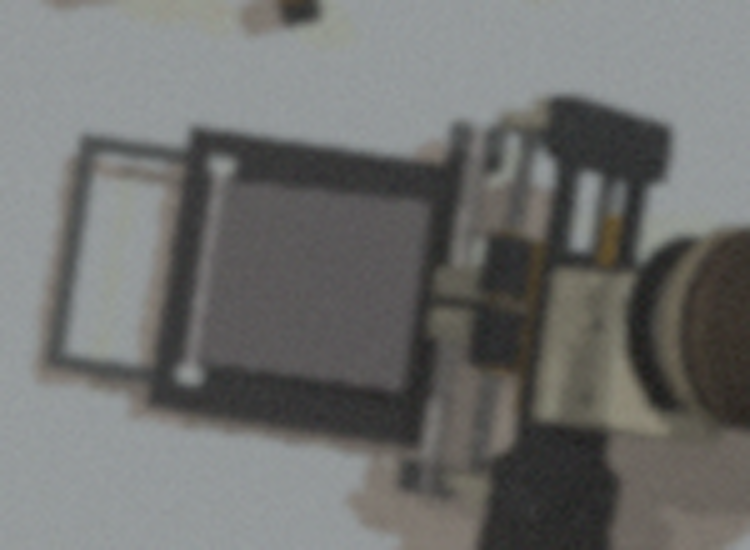

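View pics/s3.png

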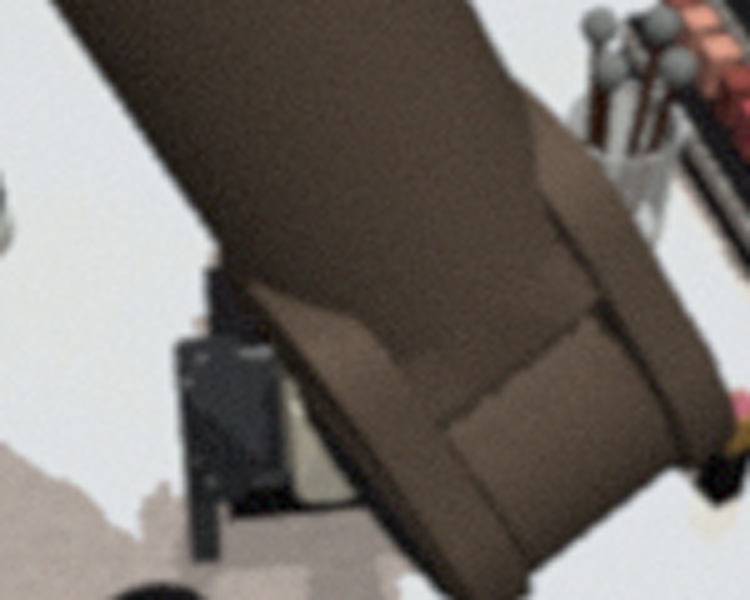

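```bash
python3 -m pendant '[[[0,0,6,0,0,0,1],[0,0,11,0,0,0,1],[5,0,11,0,0,0,1],[10,0,10,0,0,0,1],[15,0,9,0,0,0,1],[20,0,7,0,0,0,1],[24,0,5,0,0,0,1],[24,0,5,0,0,0,1]]]'
python3 - <<'E'
from h import *
crop('top',180,330,120,230,5,'pics/t4.png')
s=arm.observe();r=R.from_rotvec(s['ee_rot']).as_matrix();tip=s['position']+r[:,2]*.178;print(s['force'],(tip[:2]-H[:2])@Lx[:2],tip[2],(tip[:2]-H[:2])@Ly[:2])
E
```

```text
clock: 4.05
position: [0.5201, -0.0293, 0.2346]
ee_rot: [-1.98, -1.68, -0.724]
force: [-0.3, -0.4, -0.2]
width: 0.01
[-0.29380487 -0.25628315 -0.15800942] 0.03266956911498766 0.0981439064453585 -0.0005372584863491854
```

View pics/t4.png

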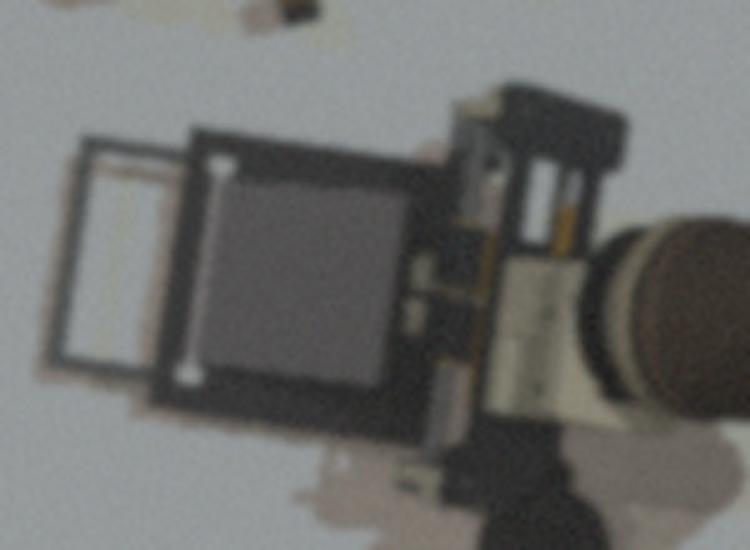

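```bash
python3 -m pendant '[[[5,0,-2,0,0,0,1],[10,0,-4,0,0,0,1],[14,0,-6,0,0,0,1],[17,0,-7,0,0,0,1],[20,0,-8,0,0,0,1],[20,0,-8,0,0,0,1]]]'
python3 - <<'E'
from h import *
crop('top',180,330,120,230,5,'pics/t5.png')
s=arm.observe();r=R.from_rotvec(s['ee_rot']).as_matrix();tip=s['position']+r[:,2]*.178;print(s['force'],(tip[:2]-H[:2])@Lx[:2],tip[2],(tip[:2]-H[:2])@Ly[:2])
E
```

```text
clock: 4.85
position: [0.5217, -0.0194, 0.2533]
ee_rot: [-1.98, -1.68, -0.723]
force: [0.2, 0.9, 0.2]
width: 0.003
[-0.40210558  0.24671478  0.33167782] 0.042747840645993324 0.11705349351632174 -0.0005227265878058676
```

View pics/t5.png

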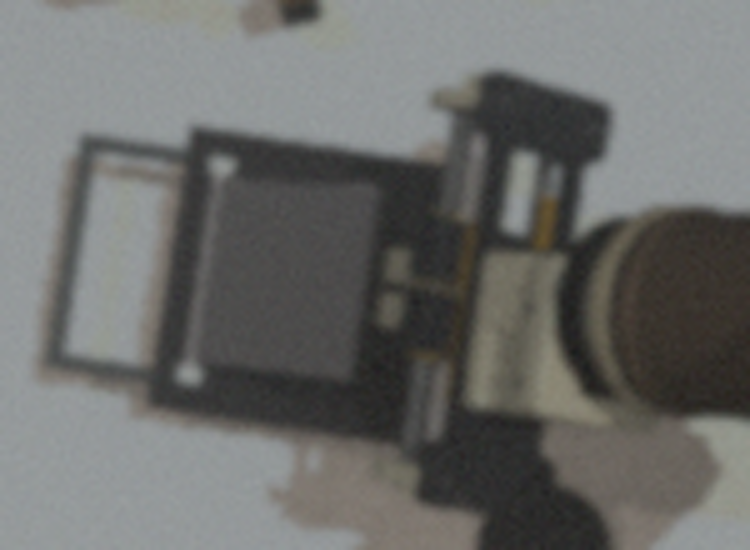

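```bash
python3 -m pendant '[[[2,0,-1,0,0,0,1],[4,0,-1,0,0,0,1],[4,0,-1,0,0,0,1]]]'; python3 -m pendant '[[[2,0,0,0,0,0,1],[4,0,0,0,0,0,1],[4,0,0,0,0,0,1]]]'
```

```text
clock: 5.28
position: [0.522, -0.0173, 0.2565]
ee_rot: [-1.981, -1.679, -0.723]
force: [0.0, -0.8, -1.5]
width: 0.005
clock: 5.65
position: [0.5226, -0.0141, 0.2592]
ee_rot: [-1.98, -1.679, -0.723]
force: [-1.2, -1.7, -0.3]
width: 0.005
```

```bash
python3 -m pendant '[[[2,0,0,0,0,0,1],[4,0,0,0,0,0,1],[4,0,0,0,0,0,1]]]'; python3 - <<'E'
from h import *
crop('top',180,330,120,230,5,'pics/t6.png')
s=arm.observe();r=R.from_rotvec(s['ee_rot']).as_matrix();tip=s['position']+r[:,2]*.178;print(s['force'],(tip[:2]-H[:2])@Lx[:2],tip[2],(tip[:2]-H[:2])@Ly[:2])
E
```

```text
clock: 6.02
position: [0.5228, -0.012, 0.2613]
ee_rot: [-1.983, -1.679, -0.721]
force: [-1.9, -5.3, -4.1]
width: 0.002
[-1.88850234 -5.40472958 -3.11651678] 0.04995921795699458 0.12482332240513008 -0.0005996712610652731
```

View pics/t6.png

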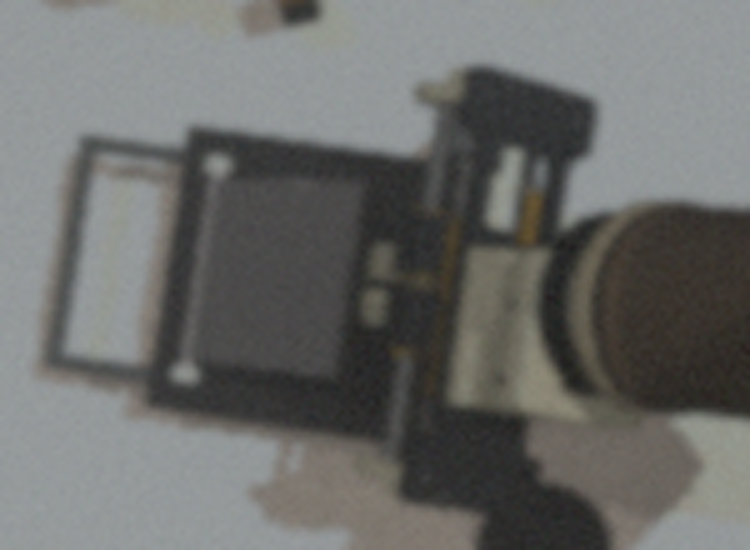

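```bash
python3 -m pendant '[[[-8,0,0,0,0,0,1],[-20,0,0,0,0,0,1],[-20,0,-40,0,0,0,1],[-20,0,-90,0,0,0,1],[-20,0,-140,0,0,0,1],[-20,0,-170,0,0,0,0.1],[-20,0,-170,0,0,0,0.1]]]'; python3 - <<'E'
from h import *
crop('top',180,330,120,230,5,'pics/t7.png')
tgt(lidp(.195,.15),-Z,Lx,.159)
print(arm.observe()['joints'].round(2))
E
```

```text
clock: 6.95
position: [0.5026, -0.1362, 0.3801]
ee_rot: [-1.983, -1.679, -0.727]
force: [0.6, 0.2, -0.6]
width: 0.174
TCP [0.565 0.244 0.309] row [248.  -1. 301.] [ 0.549 -0.546 -1.501] ang 96.8
[-0.02  0.41  0.56  1.89 -0.89  1.35  0.78]
```

View pics/t7.png

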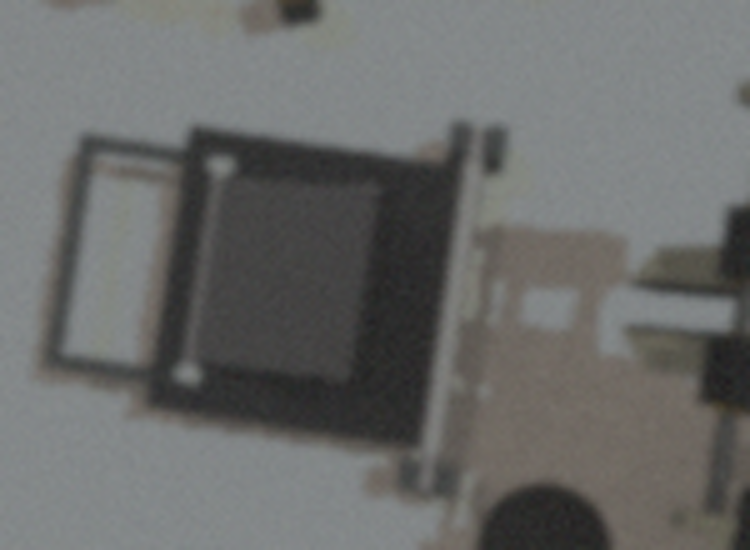

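```bash
python3 - <<'E'
from h import *
for th in (.35,.4,.45,.6,.65,.69,.72,.75,.78,.8,.85):
    print(th,[proj('top',lidp(.125-(.118+d)*np.cos(th),.064+(.118+d)*np.sin(th))).round(1) for d in(0,.004)])
E
```

```text
0.35 [array([[265.1, 180. ]]), array([[266.7, 180.2]])]
0.4 [array([[264.3, 179.7]]), array([[265.8, 179.9]])]
0.45 [array([[263.3, 179.4]]), array([[264.8, 179.6]])]
0.6 [array([[259.6, 178.4]]), array([[261. , 178.5]])]
0.65 [array([[258.1, 178. ]]), array([[259.5, 178.1]])]
0.69 [array([[256.9, 177.7]]), array([[258.2, 177.8]])]
0.72 [array([[255.9, 177.4]]), array([[257.1, 177.6]])]
0.75 [array([[254.9, 177.2]]), array([[256.1, 177.3]])]
0.78 [array([[253.8, 177. ]]), array([[255. , 177.1]])]
0.8 [array([[253.1, 176.8]]), array([[254.2, 176.9]])]
0.85 [array([[251.2, 176.4]]), array([[252.3, 176.4]])]
```

```bash
python3 - <<'E'
from h import *
tgt(lidp(.195,.25),-Z,Lx,.159)
E
```

```text
TCP [0.565 0.244 0.409] row [313.  -1. 224.] [ 0.549 -0.546 -1.501] ang 96.8
```

```bash
python3 -m pendant '[[[313,-1,224,0.549,-0.546,-1.501,0.1],[313,-1,224,0.549,-0.546,-1.501,0.1],[313,-1,224,0.549,-0.546,-1.501,0.1],[313,-1,224,0.549,-0.546,-1.501,0.1],[313,-1,224,0.549,-0.546,-1.501,0.1],[313,-1,224,0.549,-0.546,-1.501,0.1],[313,-1,224,0.549,-0.546,-1.501,0.1],[313,-1,224,0.549,-0.546,-1.501,0.1],[313,-1,224,0.549,-0.546,-1.501,0.1],[313,-1,224,0.549,-0.546,-1.501,0.1],[313,-1,224,0.549,-0.546,-1.501,0.1],[313,-1,224,0.549,-0.546,-1.501,0.1]]]'
python3 - <<'E'
from h import *
crop('side',190,340,100,220,5,'pics/s8.png')
tgt(lidp(.195,.052),-Z,Lx,.159)
E
```

```text
clock: 8.5
position: [0.5643, 0.2442, 0.4086]
ee_rot: [-0.26, -3.129, -0.001]
force: [-0.1, -1.3, 0.4]
width: 0.449
TCP [0.565 0.244 0.211] row [ -1.  -0. 198.] [ 0.    -0.002 -0.002] ang 0.1
```

View pics/s8.png

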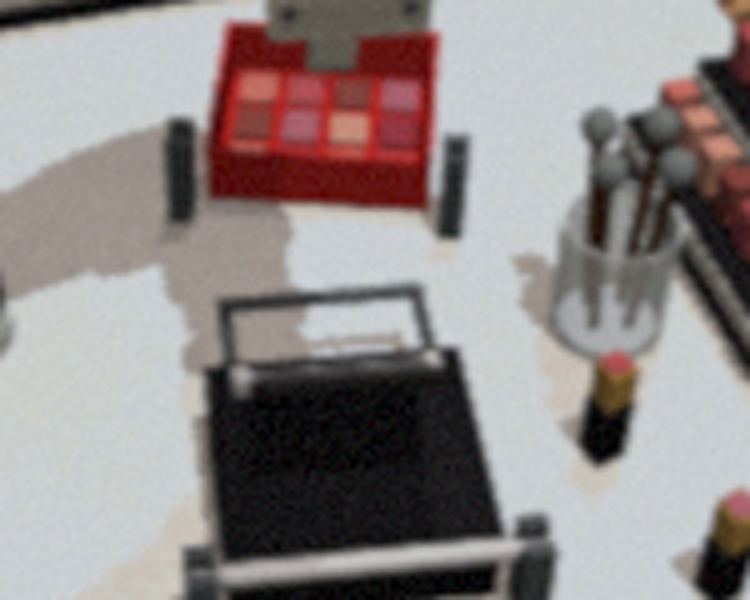

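```bash
python3 -m pendant '[[[-1,0,60,0,0,0,0.1],[-1,0,110,0,0,0,0.1],[-1,0,150,0,0,0,0.1],[-1,0,175,0,0,0,0.1],[-1,0,187,0,0,0,0.1],[-1,0,191,0,0,0,0.1],[-1,0,191,0,0,0,0.1]]]' 15
python3 - <<'E'
from h import *
crop('side',190,340,100,220,5,'pics/s9.png');crop('top',150,300,120,230,5,'pics/t9.png')
E
```

```text
clock: 9.43
position: [0.5655, 0.2444, 0.2187]
ee_rot: [0.257, 3.131, 0.001]
force: [1.3, 0.2, 0.2]
width: 0.451
```

View pics/s9.png

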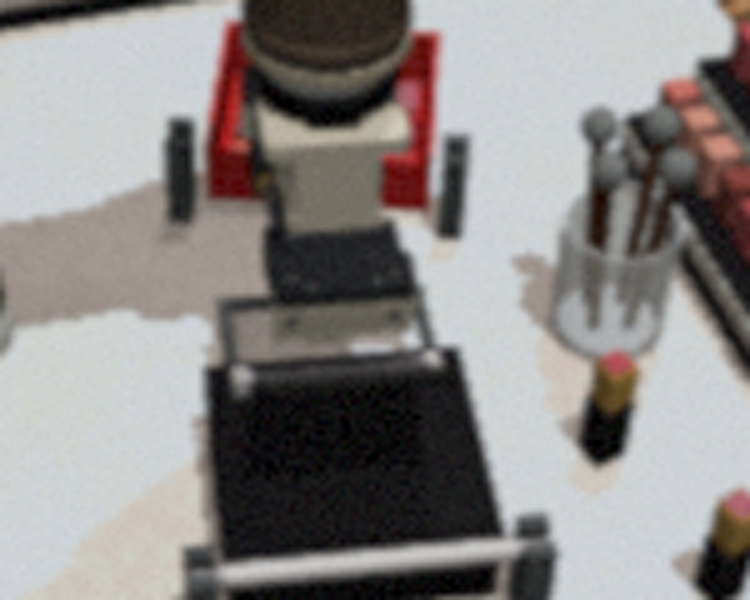

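View pics/t9.png

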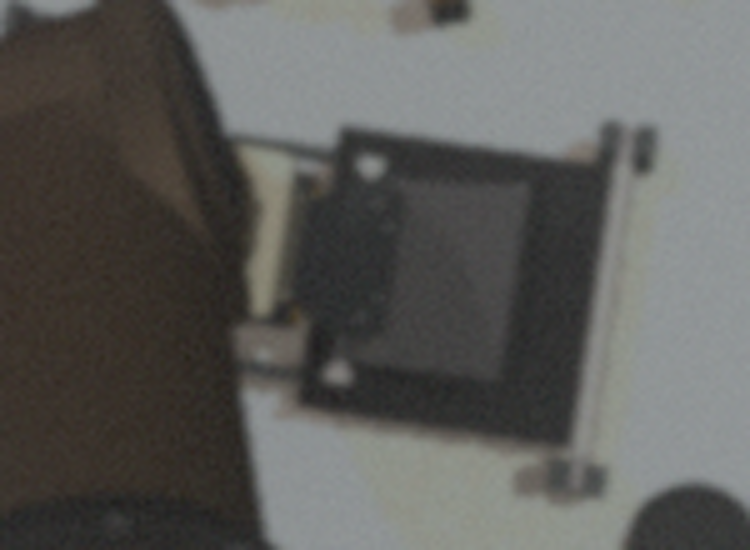

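```bash
python3 -m pendant '[[[0,0,0,0,0,0,1],[0,0,0,0,0,0,1],[0,0,0,0,0,0,1],[0,0,0,0,0,0,1],[0,0,0,0,0,0,1],[0,0,0,0,0,0,1]]]' 15
```

```text
clock: 10.28
position: [0.5652, 0.2445, 0.218]
ee_rot: [-0.256, -3.13, -0.0]
force: [0.3, 1.0, 1.2]
width: 0.091
```

```bash
python3 -m pendant '[[[0,-1,-17,0,0,0,1],[0,-3,-34,0,0,0,1],[0,-7,-50,0,0,0,1],[0,-12,-67,0,0,0,1],[0,-18,-82,0,0,0,1],[0,-26,-97,0,0,0,1],[0,-35,-112,0,0,0,1],[0,-46,-125,0,0,0,1],[0,-57,-138,0,0,0,1],[0,-57,-138,0,0,0,1]]]' 15
python3 - <<'E'
from h import *
crop('side',190,340,80,220,4,'pics/s10.png')
E
```

```text
clock: 11.52
position: [0.5562, 0.1877, 0.3583]
ee_rot: [0.257, 3.13, 0.004]
force: [-1.3, 7.0, 4.0]
width: 0.088
```

View pics/s10.png

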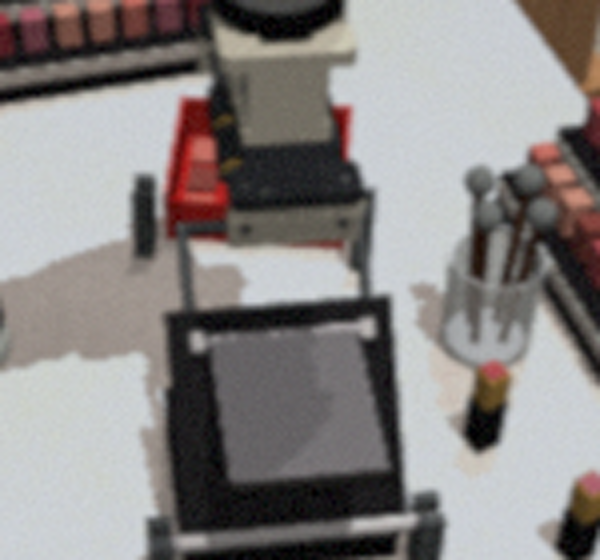

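```bash
python3 -m pendant '[[[0,-11,-13,0,0,0,1],[0,-25,-23,0,0,0,1],[0,-39,-32,0,0,0,1],[0,-55,-40,0,0,0,1],[0,-71,-47,0,0,0,1],[0,-87,-52,0,0,0,1],[0,-104,-56,0,0,0,1],[0,-121,-58,0,0,0,1],[0,-138,-58,0,0,0,1],[0,-138,-58,0,0,0,1],[0,-138,-58,0,0,0,1]]]' 15
python3 - <<'E'
from h import *
crop('side',190,340,80,240,3.5,'pics/s11.png');crop('top',180,330,110,230,5,'pics/t11.png')
E
```

```text
clock: 12.95
position: [0.5337, 0.0522, 0.414]
ee_rot: [-0.256, -3.13, -0.0]
force: [1.7, -0.6, 5.7]
width: 0.09
```

View pics/s11.png

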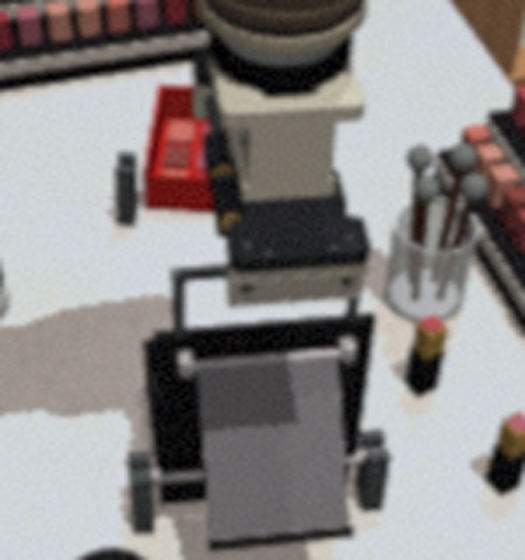

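View pics/t11.png

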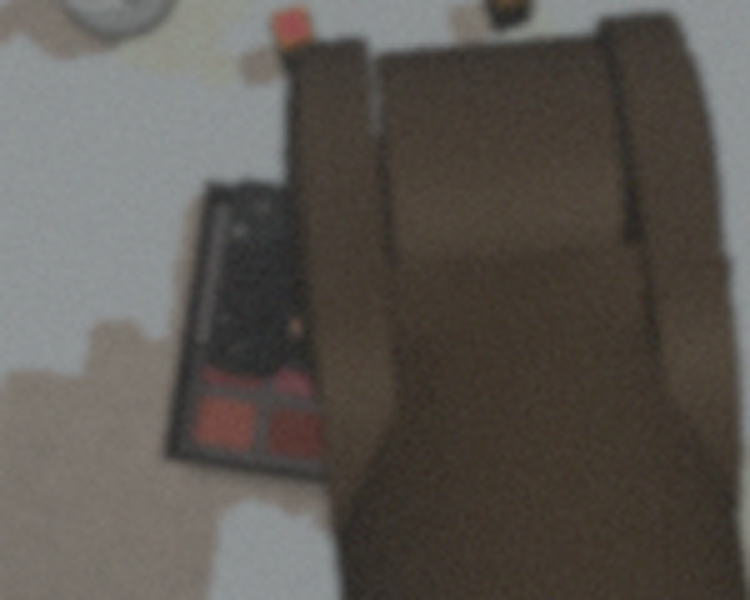

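```bash
python3 -m pendant '[[[0,0,0,0,0,0,1],[0,0,0,0,0,0,1],[0,0,-5,0,0,0,1],[0,0,-11,0,0,0,1],[0,0,-17,0,0,0,1],[0,0,-23,0,0,0,1],[0,0,-29,0,0,0,1],[0,0,-35,0,0,0,1],[0,0,-35,0,0,0,1]]]' 40
python3 - <<'E'
from h import *
crop('side',190,340,60,240,3.3,'pics/s12.png')
E
```

```text
clock: 14.18
position: [0.5338, 0.0518, 0.4495]
ee_rot: [-0.256, -3.131, -0.0]
force: [0.3, 0.1, -4.3]
width: 0.083
```

View pics/s12.png

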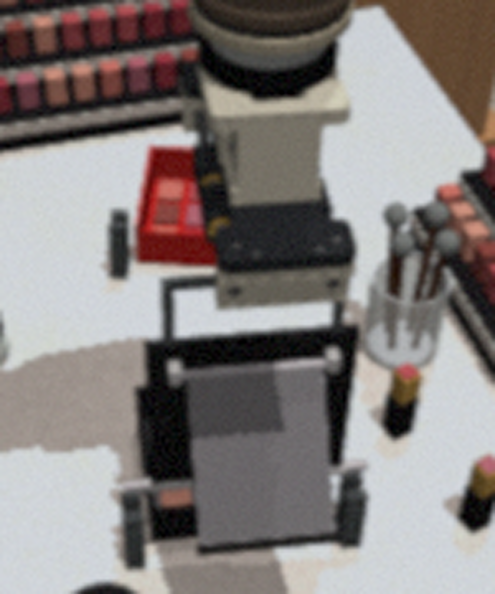

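```bash
python3 - <<'E'
from h import *
s=arm.observe();r=R.from_rotvec(s['ee_rot']).as_matrix();p=s['position'];b=p+r[:,2]*.166
for n,q in [('barL',b-r[:,0]*.06),('barR',b+r[:,0]*.06),('bodyL',p+r[:,2]*.112-r[:,0]*.0375-r[:,1]*.095),('bodyR',p+r[:,2]*.112+r[:,0]*.0375-r[:,1]*.095)]:
    print(n,(proj('side',q)-[190,60])*3.3)
print(r.round(3))
E
```

```text
barL [[348.29846844 268.29942758]]
barR [[159.49410916 281.3849792 ]]
bodyL [[351.54129818 309.92712594]]
bodyR [[215.92298544 319.78281624]]
[[-0.987  0.163 -0.001]
 [ 0.163  0.987  0.   ]
 [ 0.001  0.    -1.   ]]
```

```bash
python3 -m pendant '[[[0,0,-10,0,0,0,1],[0,0,-25,0,0,0,1],[0,0,-40,0,0,0,1],[0,0,-52,0,0,0,1],[0,0,-60,0,0,0,1],[-2,-7,-60,0,0,0.03,1],[-7,-20,-60,0,0,0.08,1],[-14,-40,-60,0,0,0.17,1],[-22,-65,-60,0,0,0.28,1],[-31,-92,-60,0,0,0.40,1],[-41,-120,-60,0,0,0.52,1],[-51,-150,-60,0,0,0.65,1],[-61,-180,-60,0,0,0.78,1],[-71,-210,-60,0,0,0.91,1],[-80,-236,-60,0,0,1.02,1],[-88,-260,-60,0,0,1.12,1],[-94,-278,-60,0,0,1.2,1],[-98,-289,-60,0,0,1.24,1],[-100,-295,-60,0,0,1.263,1],[-100,-295,-60,0,0,1.263,1]]]' 40
python3 - <<'E'
from h import *
a=get_image('side');cv2.imwrite('pics/s13.png',cv2.resize(a[:,:,::-1],(768,576)));b=get_image('top');cv2.imwrite('pics/t13.png',cv2.resize(b[:,:,::-1],(768,576)))
C=np.array([.530,-.263,0]);y=np.radians(8.25);Px=np.array([np.cos(y),np.sin(y),0])
tgt(C+Px*.055+Z*.30,-Z,Px,.166)
E
```

```text
clock: 16.73
position: [0.5844, -0.2556, 0.5087]
ee_rot: [-2.055, -2.375, 0.001]
force: [-0.2, 0.5, -4.3]
width: 0.086
TCP [ 0.584 -0.255  0.466] row [-0. -0. 43.] [-0.001 -0.001  0.002] ang 0.1
```

View pics/s13.png

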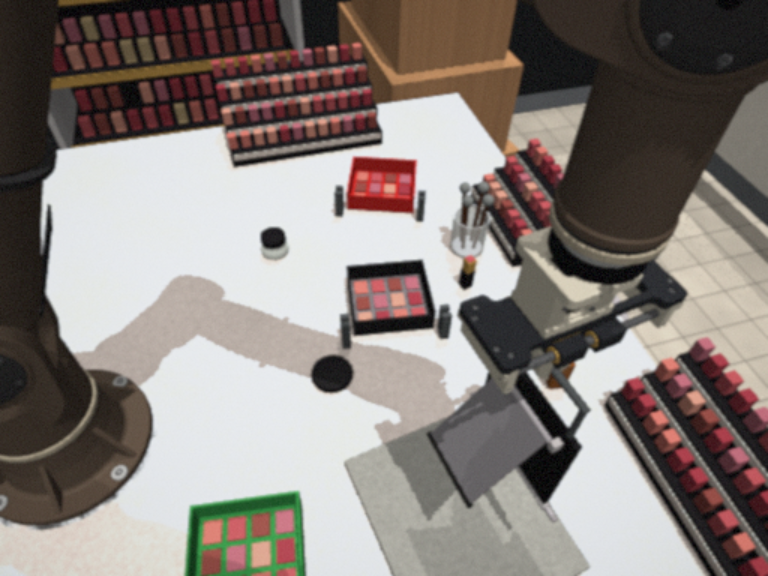

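View pics/t13.png

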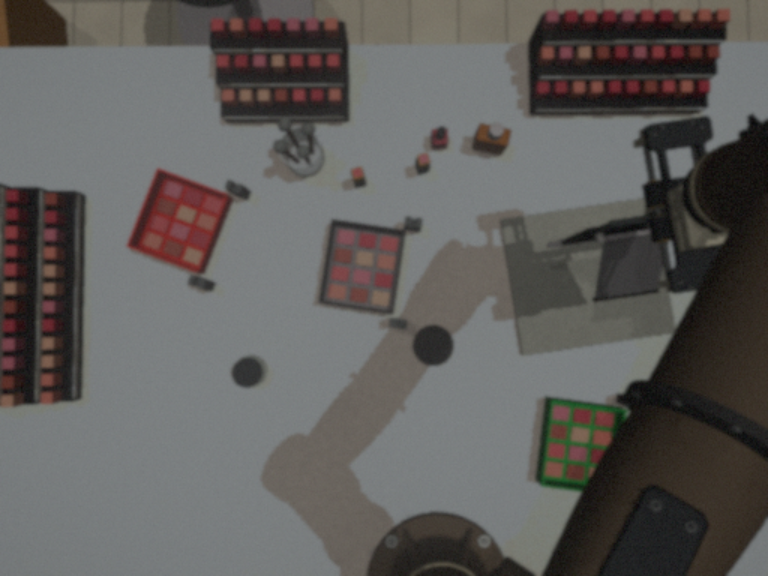

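```bash
python3 -m pendant '[[[0,0,10,0,0,0,1],[0,0,28,0,0,0,1],[0,0,50,0,0,0,1],[0,0,72,0,0,0,1],[0,0,92,0,0,0,1],[0,0,106,0,0,0,1],[0,0,115,0,0,0,1],[0,0,119,0,0,0,1],[0,0,119,0,0,0,1]]]' 40
python3 - <<'E'
from h import *
crop('side',230,430,180,360,3.5,'pics/s14.png')
s=arm.observe();r=R.from_rotvec(s['ee_rot']).as_matrix();b=s['position']+r[:,2]*.166;print(b,s['force'])
for L in(-.072,.072):
  for nm,q in [('bar',b+r[:,0]*L*.83),('plate top',b-Z*.05+r[:,0]*L),('rail',b-Z*.195+r[:,0]*L)]: print(nm,((proj('side',q)-[230,180])*3.5).round())
E
```

```text
clock: 17.95
position: [0.5843, -0.2555, 0.3901]
ee_rot: [-2.055, -2.376, 0.001]
force: [0.2, -0.3, -3.9]
width: 0.082
[ 0.58432408 -0.25560123  0.22436068] [-0.38921034  0.35353234 -5.15546837]
bar [[490. 456.]]
plate top [[479. 522.]]
rail [[417. 621.]]
bar [[350. 254.]]
plate top [[323. 285.]]
rail [[288. 405.]]
```

View pics/s14.png

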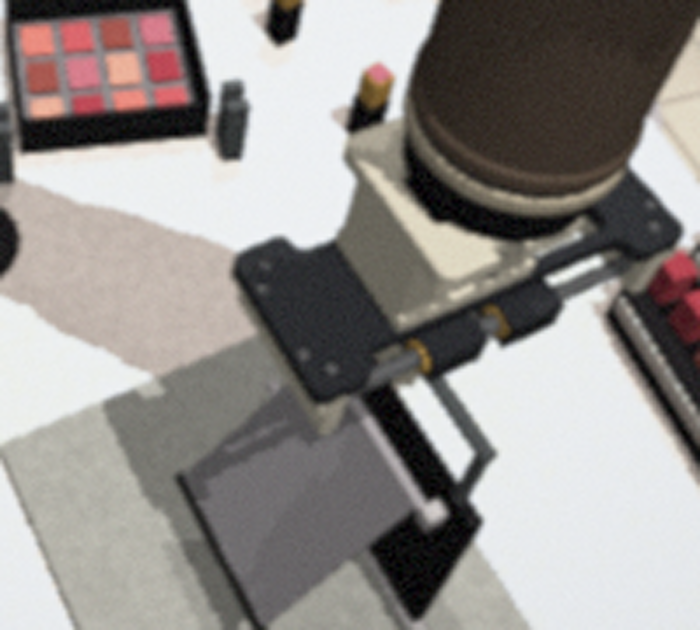

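```bash
python3 -m pendant '[[[0,0,3,0,0,0,1],[0,0,6,0,0,0,1],[0,0,9,0,0,0,1],[0,0,9,0,0,0,1]]]' 30; python3 -m pendant '[[[0,0,1,0,0,0,1],[0,0,2,0,0,0,1],[0,0,2,0,0,0,1]]]' 15
```

```text
clock: 18.5
position: [0.5842, -0.2554, 0.3807]
ee_rot: [-2.055, -2.375, 0.001]
force: [0.4, 0.3, -4.5]
width: 0.088
clock: 18.88
position: [0.5848, -0.2555, 0.3802]
ee_rot: [2.054, 2.375, 0.001]
force: [-0.8, 0.9, 5.2]
width: 0.091
```

```bash
python3 -m pendant '[[[0,-5,0,0,0,0,1],[0,-10,0,0,0,0,1],[0,-15,1,0,0,0,1],[0,-20,1,0,0,0,1],[0,-25,2,0,0,0,1],[0,-30,2,0,0,0,1],[0,-35,3,0,0,0,1],[0,-40,4,0,0,0,1],[0,-45,5,0,0,0,1],[0,-50,7,0,0,0,1],[0,-55,8,0,0,0,1],[0,-60,9,0,0,0,1],[0,-65,11,0,0,0,1],[0,-65,11,0,0,0,1]]]' 12
python3 - <<'E'
from h import *
crop('side',230,430,180,360,3.5,'pics/s15.png')
E
```

```text
clock: 20.62
position: [0.519, -0.2653, 0.3683]
ee_rot: [-2.056, -2.374, 0.001]
force: [-3.8, 1.0, 8.3]
width: 0.092
```

View pics/s15.png

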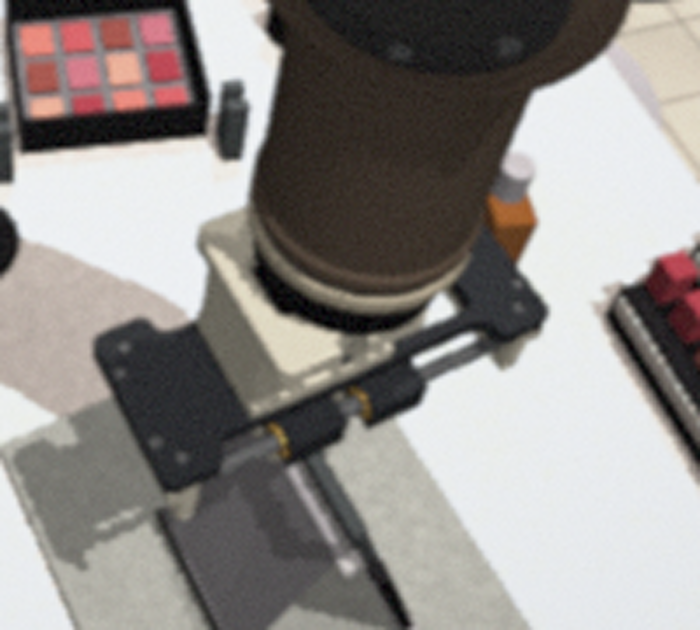

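```bash
python3 -m pendant '[[[0,-4,1,0,0,0,1],[0,-8,2,0,0,0,1],[0,-11,3,0,0,0,1],[0,-11,3,0,0,0,1]]]' 12
python3 - <<'E'
from h import *
crop('side',230,430,180,380,3,'pics/s16.png');crop('top',310,460,120,250,5,'pics/t16.png')
E
```

```text
clock: 21.18
position: [0.5087, -0.2664, 0.3647]
ee_rot: [-2.055, -2.375, 0.001]
force: [-1.0, -0.8, -0.4]
width: 0.087
```

View pics/s16.png

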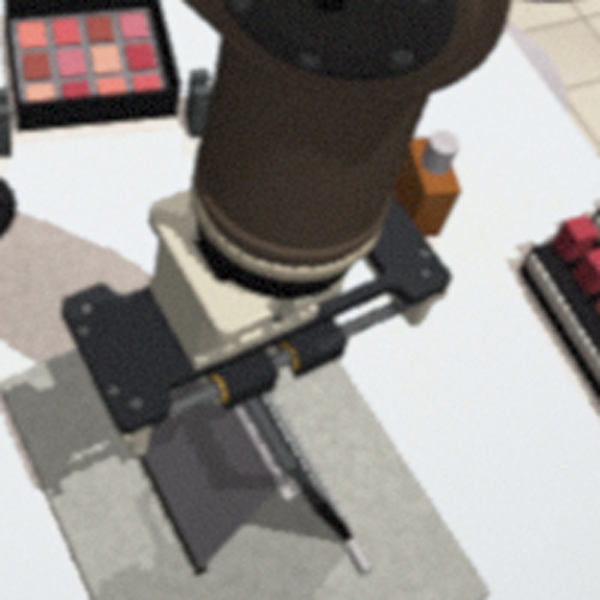

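View pics/t16.png

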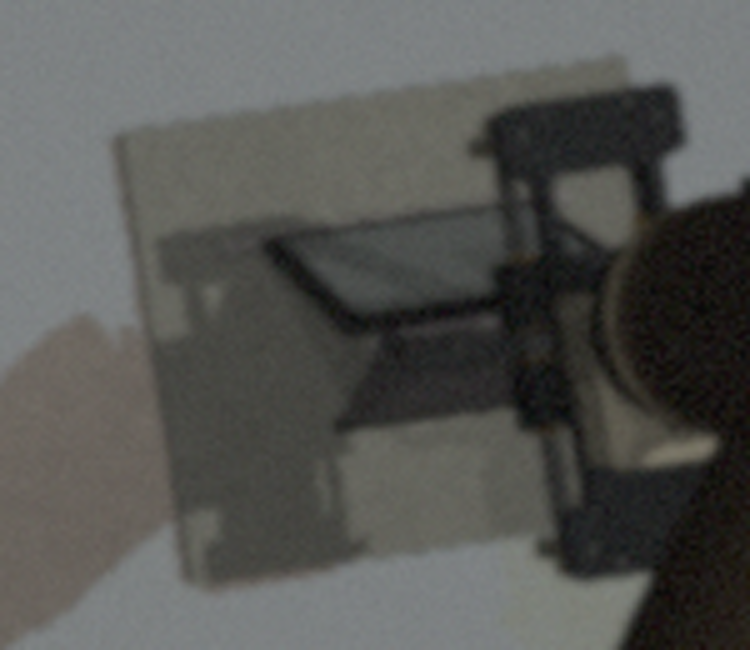

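```bash
python3 -m pendant '[[[0,-1,1,0,0,0,1],[0,-2,2,0,0,0,1],[0,-2,2,0,0,0,1]]]' 8
python3 - <<'E'
from h import *
s=arm.observe();print(s['position'],s['force'])
E
```

```text
clock: 21.65
position: [0.5066, -0.267, 0.3635]
ee_rot: [-2.055, -2.375, 0.001]
force: [-4.9, 1.7, 8.2]
width: 0.093
[ 0.50657112 -0.26698391  0.36346758] [-4.85157098  1.73525574  8.1939307 ]
```

```bash
python3 -m pendant '[[[0,0,0,0,0,0,0.7],[0,0,0,0,0,0,0.6],[0,0,0,0,0,0,0.5],[0,0,0,0,0,0,0.4],[0,0,0,0,0,0,0.3],[0,0,0,0,0,0,0.2],[0,0,0,0,0,0,0.2]]]' 8
python3 - <<'E'
from h import *
crop('side',230,430,180,380,3,'pics/s17.png');crop('top',310,460,120,250,5,'pics/t17.png')
E
```

```text
clock: 22.52
position: [0.5071, -0.2667, 0.363]
ee_rot: [-2.055, -2.376, 0.001]
force: [0.1, 0.2, 0.1]
width: 0.397
```

View pics/s17.png

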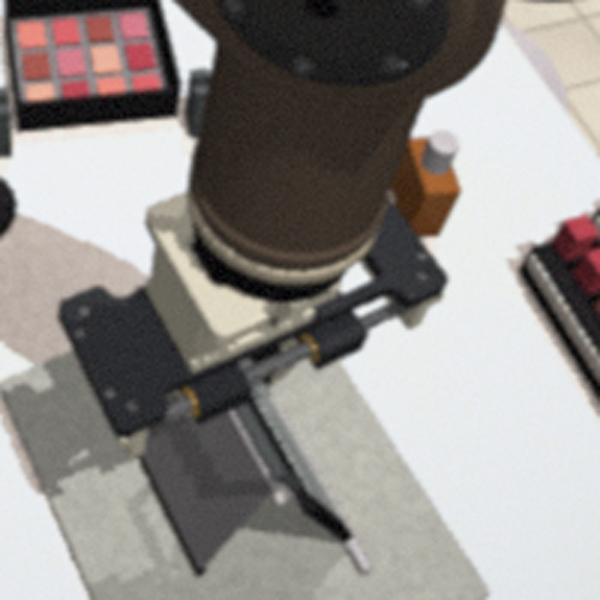

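View pics/t17.png

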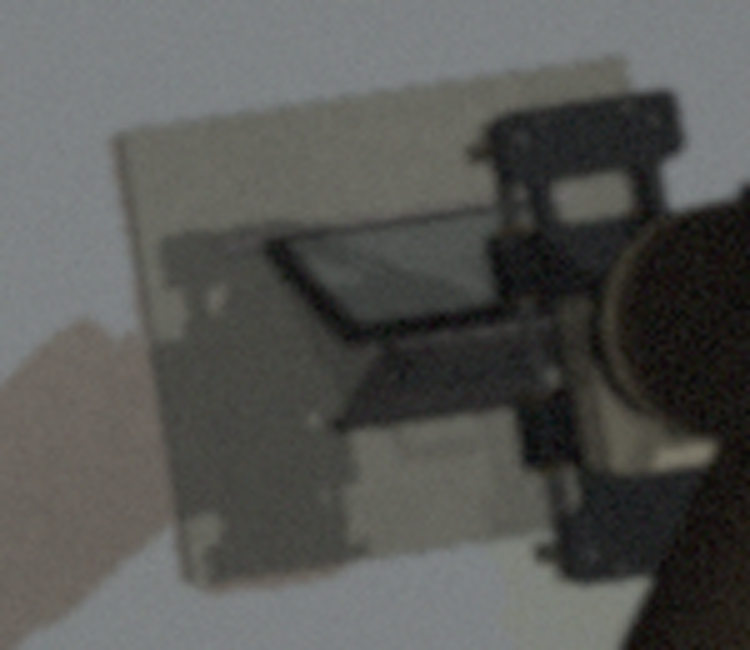

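```bash
python3 -m pendant '[[[0,0,-5,0,0,0,0.2],[0,0,-12,0,0,0,0.2],[0,0,-22,0,0,0,0.2],[0,0,-40,0,0,0,0.2],[0,0,-65,0,0,0,0.2],[0,0,-95,0,0,0,0.2],[0,0,-130,0,0,0,0.2],[0,-40,-150,0,0,0,0.2],[0,-90,-160,0,0,0,0.2],[0,-140,-160,0,0,0,0.2],[0,-140,-160,0,0,0,0.2]]]' 8
python3 - <<'E'
from h import *
a=get_image('side');cv2.imwrite('pics/s18.png',cv2.resize(a[:,:,::-1],(768,576)));crop('side',230,430,204,384,4,'pics/s18c.png',a);b=crop('top',310,460,120,250,5,'pics/t18.png')
cv2.imwrite('pics/t18f.png',b[:,:,::-1])
E
```

```text
clock: 24.0
position: [0.3647, -0.2886, 0.5243]
ee_rot: [2.061, 2.371, 0.003]
force: [1.0, -0.2, 0.1]
width: 0.4
```

View pics/s18.png

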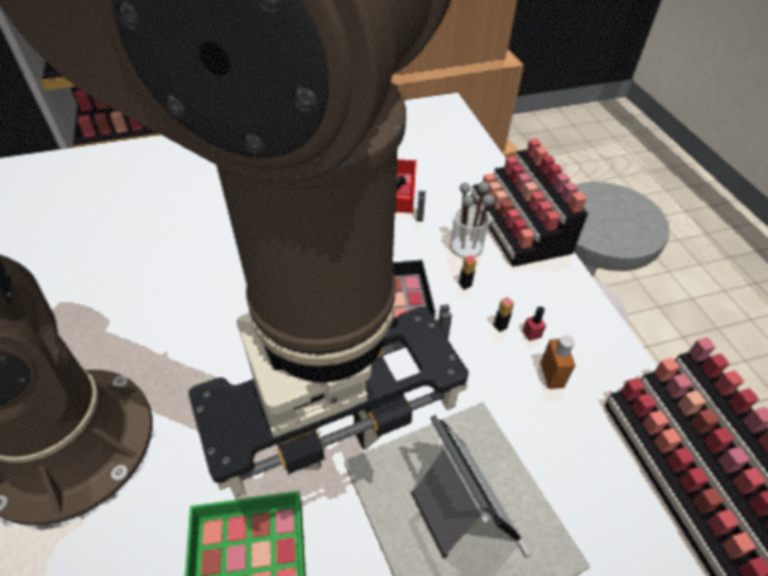

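View pics/s18c.png

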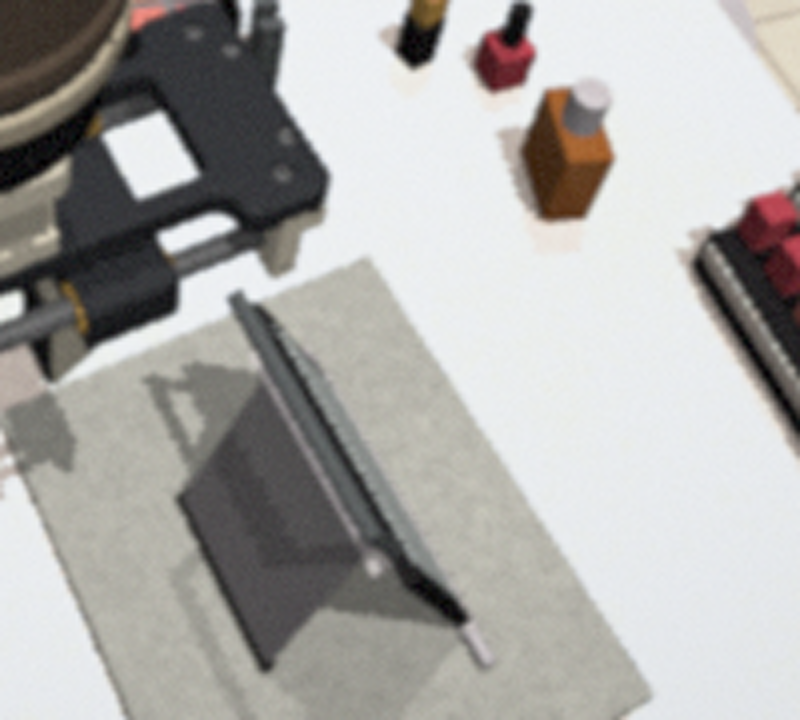

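View pics/t18.png

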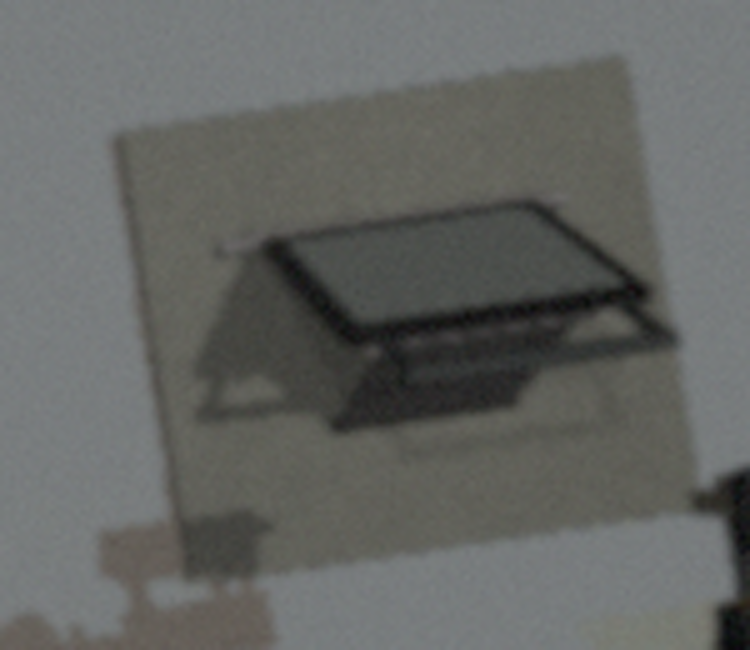

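```bash
python3 - <<'E'
from h import *
C=np.array([.530,-.263,0]);y=np.radians(8.25);Px=np.array([np.cos(y),np.sin(y),0]);Py=np.array([-Px[1],Px[0],0])
def pp(n,u,v,z): q=pl(n,u,v,z)-C; return np.array([q@Px,q@Py])
a=pp('top',310+218/5,120+250/5,.018);b=pp('top',310+562/5,120+198/5,.018)
print('rail',a,b,(a+b)/2,np.linalg.norm(a-b),'yaw',np.degrees(np.arctan2(*( (a-b)))))
c=pp('top',310+330/5,120+428/5,.016);d=pp('top',310+525/5,120+402/5,.016)
print('foot',c,d,(c+d)/2,np.linalg.norm(c-d))
c=pp('side',230+180/4,204+497/4,.016);d=pp('side',230+266/4,204+668/4,.016);print('foot side',c,d,(c+d)/2)
# handle by two views, right end & left end
p,d=ray('top',310+676/5,120+340/5)
p1=ray('top',310+397/5,120+375/5)
print(pp('top',310+676/5,120+340/5,.197),pp('top',310+397/5,120+375/5,.197))
p,d=ray('top',310+397/5,120+375/5);q,e=ray('side',230+237/4,204+297/4)
s=np.linalg.lstsq(np.c_[d,-e],q-p,rcond=None)[0];print(p+d*s[0],q+e*s[1])
E
```

```text
rail [0.04941186 0.09091909] [ 0.04948245 -0.09037493] [0.04944716 0.00027208] 0.18129403083018575 yaw -0.022310357712356756
foot [-0.05068044  0.04789685] [-0.05244415 -0.05428076] [-0.05156229 -0.00319195] 0.10219282918628693
foot side [-0.05000518  0.0448604 ] [-0.04972346 -0.04860653] [-0.04986432 -0.00187307]
[-0.02982556 -0.06120505] [-0.02674935  0.06199422]
[ 0.49485532 -0.20756667  0.18985203] [ 0.49655232 -0.20808401  0.19005572]
```

```bash
python3 - <<'E'
from h import *
s=arm.observe();print(s['clock'],abs(s['dq']).max(),s['force'])
a=cv2.imread('pics/top0.png');b=cv2.imread('pics/t18f.png')
for n,(u,v) in dict(compact=(289,230),jar=(165,247),lipA=(239,117),lipB=(282,108),pol=(293,92),perf=(327,92),cup=(200,98)).items():
    t=a[v-14:v+14,u-14:u+14];r=cv2.matchTemplate(b[v-30:v+30,u-30:u+30],t,cv2.TM_CCOEFF_NORMED);m=cv2.minMaxLoc(r);print(n,m[1],np.array(m[3])-16)
arm.sign_off()
E
```

```text
24.1 0.03390732289887323 [ 0.37078307 -0.47443918  0.61794556]
compact 0.9938234090805054 [0 0]
jar 0.9961484670639038 [0 0]
lipA 0.9922677874565125 [0 0]
lipB 0.994392991065979 [0 0]
pol 0.9954666495323181 [0 0]
perf 0.9955238699913025 [0 0]
cup 0.9906549453735352 [0 0]
the job is handed in; nothing more can be done
```

I pushed the leg out to its stop with the lid closed, then swung the lid upright by its handle and lifted it off its posts. I stood it on the plinth, let go and handed the job in at about 24 s of the 72 s allowed; no verdict was reported.

**Placement:** In the last pictures the rail is about 49 mm in front of the plinth's centre and the foot about 50 mm behind it. That puts `stand_mid` within about 10 mm of the centre both ways. The rail is square to the plinth within about 1°, and the mirror faces the front.

**Bystanders and arm:** All seven cosmetics match the start picture with no shift. The gripper was clear of everything and the measured force was near zero.

**Checks that were weak or disagreed:**
- **Leg angle:** I only judged it from pictures and force. The foot sprang back about 6 mm when I stopped pushing, and one view then gave 0.78–0.80 rad against the 0.75 stop. I took this as give at the stop plus measuring error. The 100 mm between rail and foot afterwards agrees with the leg being at its stop.
- **Lean:** It was not measured directly after release. The tool height before release gave 0.40 rad. Afterwards, two-view triangulation of one handle end put it at about 190 mm, not the 197 mm expected; read as lean, that gives about 0.49 rad, still inside the limit.

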